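Pack nested cups in a dowelled case and hold it shut

TASK

Pack the two white measuring cups into the bottom half of the wooden case, the larger cup in the round socket first and then the smaller one inside it, both standing right down. Then fit the top half over them on the two dowels, fully home, and finish still gripping its rib and pressing down firmly (about 15 N), so that I can put a strap round it; do not let go. Leave the bottle, the tub and the spatula where they are.

Things in the scene. Friction and masses are not known exactly. Their poses are not given: they have to be found in the camera images.
- base: Bottom half of the case: loose heavy pale wood block (1.2 kg) on two low runners, upright, 156 mm long (its x), 84 mm wide (y). Origin: centre of its underside, on the table. Flat top (parting face) 50 mm above the origin. It stands in the middle or to the robot's right, the top half in the other place.
- socket (a point): Centre of the round socket's mouth, in the middle of the bottom half's flat top, 50 mm above the table. Socket 62 mm across, 30 mm deep (floor 20 mm above the table). Axes as the bottom half's.
- dowel (a point): Foot of one of the two upright steel dowels, on the bottom half's flat top. They stand at x = +60 (this one) and -60 mm from the socket's centre, y = 0; 12 mm across, 30 mm high, the last 8 mm tapering to 6 mm. Fingers that straddle a cup along the block's length may foul them; across its width there is room.
- lid: Top half of the case: loose, wood, about 0.35 kg, right way up. Origin: centre of its underside; x along its length (156 mm), 84 mm wide. Middle: box 84 by 84 mm, roof 55 mm up, open beneath; hollow 68 by 68 mm, 47 mm deep, clears the nested cups. Each end: wing 36 mm long, 22 mm high, with a vertical through hole 15 mm across at x = +60 and -60 mm, y = 0, for the dowels. Fits either way round.
- lid_grip (a point): Centre of the grip rib along the middle of the top half's roof: 84 mm long (its x), 24 mm thick (y), 24 mm high (55 to 79 mm above the half's underside). This point is 67 mm above that underside. With the top half home it is 117 mm above the table, over the socket's centre, and the dowels show 8 mm above the wings.
- large_mid (a point): The larger cup: white plastic, open top, about 90 g, upright. Outside 56 mm across (48 mm at the foot, widening over the lowest 16 mm), 54 mm high, wall 3 mm, inner floor 18 mm above its underside. This point: on its axis, 27 mm above the underside. Fully down in the socket, its rim is 24 mm above the flat top.
- small_mid (a point): The smaller cup: white plastic, open top, about 50 g, upright. Outside 38 mm across (30 mm at the foot, widening over the lowest 16 mm), 54 mm high, wall 3 mm. This point: on its axis, 27 mm above the underside. Fully down in the larger cup, its rim is 18 mm above the larger one's. Both cups start to the robot's left, either one in either place.
- bottle: Bystander: drinking bottle, 64 mm across, 190 mm high, origin at the centre of its underside.
- tub: Bystander: round clear open tub, 124 mm across, 85 mm high, origin at the centre of its underside.
- spatula: Bystander: spatula 200 mm long lying flat along its x, origin near its middle.
Things that resemble listed ones, but are neither listed nor needed, are in the scene too. Leave any red look-alike of the part that bears large_mid alone.

How it is judged:
By the outcome, as a careful person would: the job done as asked, in the order asked, and still so for the second after the job is handed in, while the arm keeps its last pose, push and grip.
It also fails if it takes over 72 s, if anything falls off the work surface, if the arm or the gripper's body presses on something with over 40 N, if the wrist force passes 120 N, or if a joint passes its speed limit or range.

ROBOT

A 6-joint arm with a two-finger parallel gripper is mounted at the origin on the work surface. World frame = base frame: x ahead of the robot, y to its left, z up, the work surface at z = 0. Lengths are in m, angles in rad, forces in N, time in s.
With the tool pointing down it reaches from about 0.4 to 0.825 m from the base axis. Payload 7 kg.
Tool frame: the origin (TCP) lies between the finger pads; the fingertips stand 22 mm ahead of it and the grasp point (between the pads) lies 3 mm ahead of it; z points along the fingers, y is the direction in which the jaws open and shut (so a half turn about z gives the same grasp; the last joint's range is limited). The gripper opens to 88 mm and grips with 3 to 60 N. Pads are 19 mm wide; open, the fingers measure 130 mm over their backs; the gripper's body (78 mm by 193 mm) begins 47 mm behind the grasp point.
Start: joints at [1.511, 0.359, 0.012, 0, -1.224, -0.288], TCP at [0.23, 0.635, 0.249] pointing down, gripper open.
Joint ranges: [-3.07, 3.07], [-1.43, 2.12], [-1.02, 1.25], [-3.03, 1.67], [-3.05, -0], [-3.03, 3.03]. Speed limits (rad/s): [2.39, 2.39, 3.01, 3.14, 3.14, 3.14].

INTERFACE

Orientations are given as [roll, pitch, yaw] about the fixed x, y, z axes, in that order (R = Rz(yaw) Ry(pitch) Rx(roll)).
In Python, from station import arm, optics gives the robot as it stands. The module is installed in compiled form; this text tells all that it offers.
- The arm moves only by the tool jog_arm, never from a script. Its argument "motion" is a list that holds one entry, the list of rows, each a list of 7 numbers: the shift along the tool's x, y, z in m, then the turn, a rotation vector about the tool's x, y, z in degrees, then the finger opening in m, from 0 to 0.0876. In form: [[[x, y, z, rx, ry, rz, grip], ...]]. A call has 1 to 8 rows; each row is the pose to reach, as a shift and turn from the pose measured when the call began, along the tool's axes at that moment; what a row does not reach only later rows make up. A row lasts 1/10 s, in which the tool goes at most 50 mm and 8.59 degrees, less where a joint would pass 70% of its speed; a pose out of reach is approached as far as the arm can. A call with a gripper value outside its range is refused whole. The fingers move at their own pace and stop on an object; "newtons" is the grip in N (left out, the last holds). Time passes only in rows, so rows that repeat a pose let the fingers close. It gives the time, the measured TCP pose, the force and the opening at its end, in the units of the state.
- arm.get_state(): the state, without advancing time (a new reading comes with each control period).
- optics.grab_frame(name): name is "scene" or "side" or "wrist"; returns the picture (480x640x3 uint8, red, green, blue); there is no depth.
- optics.camera_model(name): a dict with "mtx" (3x3 intrinsics, pixels), "R" (3x3) and "t" (3): a world point X has camera coordinates R X + t; the wrist camera has in their place "mount" (4x4, takes a point from camera to tool coordinates, whose origin is the TCP and whose axes are the flange's). Camera axes: x right, y down, z forward; pixel columns grow to the right and rows downward; lengths in m; the calibration is good to about 2 mm. A picture is of the moment at which its call begins: read the wrist's pose just before it. camera_model takes no time and is no camera call.
- arm.job_done(): hands the job in, once; it reports no verdict.
The state is a dict: "t": time; "q": joint angles; "qd": joint speeds; "joint_efforts": joint torques, N m; "eef_pos": TCP position; "ee_rot": TCP orientation; "force": force on the tool from outside, world axes, zero at the start; "moment": the same for the moment, N m; "width": finger opening in m.
Only numpy, scipy, OpenCV 4.12 (cv2) and the standard library are available. Lean on these libraries where they do the work, as an engineer would, in place of code of your own. Each camera call takes 0.05 s, during which the arm holds its last target.

## Working session

There is one attempt and no reset: what is moved stays moved. The work goes in short steps, Python scripts to look and compute and a tool call to move; the robot and the scene stay as the last step left them, time stands still between calls to the robot, and variables do not carry over. Pictures are saved under pics/ and viewed, and the job is handed in when it is done.

Besides the shell and the picture viewer there is one more tool, called after "Emit:" in YAML: its name, and indented under it one key for each argument. jog_arm: Moves the arm, as the interface text tells. Its arguments: {"type":"object","properties":{"motion":{"type":"array","items":{"type":"array","items":{"type":"array","items":{"type":"number"}}}},"newtons":{"type":"number"}},"required":["motion"]}

```bash
mkdir -p pics; ls; cat > h.py <<'E'
import numpy as np, cv2
from station import arm, optics
from scipy.spatial.transform import Rotation as Ro
def save(n,im): cv2.imwrite('pics/'+n+'.png',cv2.cvtColor(im,cv2.COLOR_RGB2BGR))
def ray(name,uv,st=None):
    m=optics.camera_model(name);K=np.array(m['mtx'])
    d=np.linalg.inv(K)@np.array([uv[0],uv[1],1.])
    if name=='wrist':
        st=st or arm.get_state();M=np.array(m['mount']);R=Ro.from_euler('xyz',st['ee_rot']).as_matrix()
        return R@M[:3,3]+np.array(st['eef_pos']),R@M[:3,:3]@d
    R=np.array(m['R']);t=np.array(m['t']);return -R.T@t,R.T@d
def onz(name,uv,z,st=None):
    o,d=ray(name,uv,st);return o+d*(z-o[2])/d[2]
def proj(name,X,st=None):
    m=optics.camera_model(name);K=np.array(m['mtx']);X=np.array(X,float)
    if name=='wrist':
        st=st or arm.get_state();M=np.array(m['mount']);R=Ro.from_euler('xyz',st['ee_rot']).as_matrix()
        c=M[:3,:3].T@(R.T@(X-np.array(st['eef_pos']))-M[:3,3])
    else: c=np.array(m['R'])@X+np.array(m['t'])
    p=K@c;return p[:2]/p[2]
E
python3 - <<'E'
from h import *
np.set_printoptions(precision=4,suppress=True)
print(arm.get_state())
for n in ['scene','side','wrist']:
    save(n+'0',optics.grab_frame(n)); m=optics.camera_model(n); print(n,m)
E
```

```text
pics
{'t': 0.0, 'q': array([ 1.5111,  0.3593,  0.0111, -0.0003, -1.2241, -0.2881]), 'qd': array([ 0.0006,  0.0008, -0.0006,  0.001 , -0.0002, -0.0009]), 'joint_efforts': array([ -0.0022, -58.2717,  29.3053,   6.9972,   0.0068,  -0.0002]), 'eef_pos': array([0.2299, 0.6341, 0.2477]), 'ee_rot': array([ 3.14  , -0.0002, -0.3479]), 'force': array([ 0.2935,  0.4097, -0.7577]), 'moment': array([ 0.0203, -0.0092, -0.0055]), 'width': 0.08770515833889131}
scene {'mtx': array([[492.53  ,   0.    , 319.4411],
       [  0.    , 492.53  , 235.9817],
       [  0.    ,   0.    ,   1.    ]]), 'R': array([[-0.8544,  0.5192,  0.0192],
       [ 0.2867,  0.5019, -0.816 ],
       [-0.4333, -0.6917, -0.5777]]), 't': array([ 0.4617, -0.0873,  1.2177])}
side {'mtx': array([[459.6807,   0.    , 318.198 ],
       [  0.    , 459.6807, 230.1677],
       [  0.    ,   0.    ,   1.    ]]), 'R': array([[ 0.7532, -0.6576,  0.0146],
       [-0.5046, -0.5919, -0.6286],
       [ 0.4221,  0.4661, -0.7776]]), 't': array([-0.4012,  0.3204,  0.7736])}
wrist {'mtx': array([[412.9887,   0.    , 317.1166],
       [  0.    , 412.9887, 237.6292],
       [  0.    ,   0.    ,   1.    ]]), 'mount': array([[-0.0004, -0.9583, -0.2858,  0.0787],
       [ 1.    , -0.0005,  0.0002,  0.0006],
       [-0.0003, -0.2858,  0.9583, -0.1372],
       [ 0.    ,  0.    ,  0.    ,  1.    ]])}
```

View pics/scene0.png

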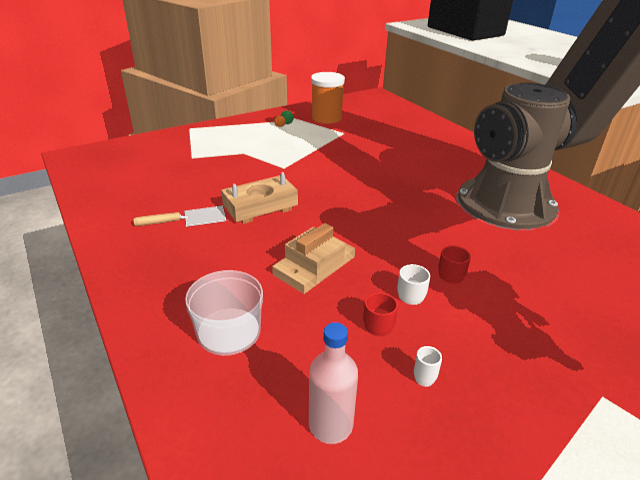

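View pics/side0.png

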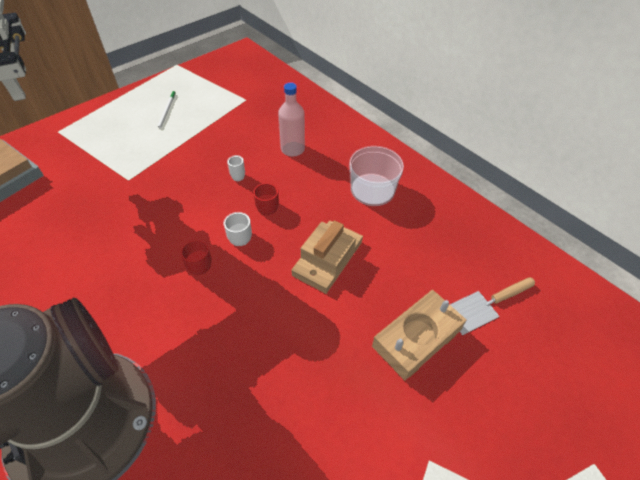

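View pics/wrist0.png

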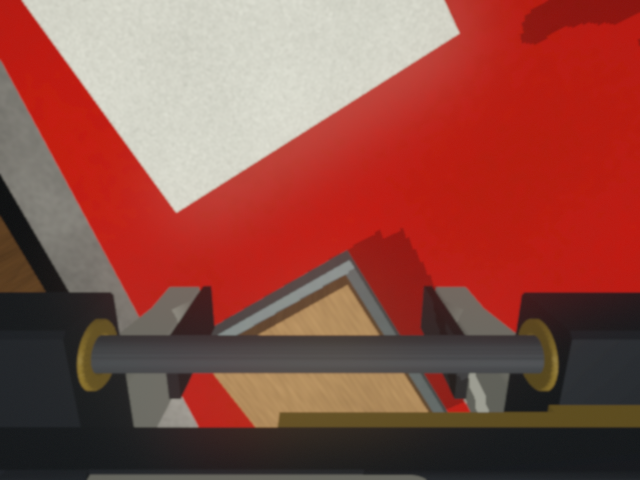

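The scene view has four cups: two white at (413,285) and (427,366), and two red look-alikes at (380,314) and (454,264). The wider white cup, (413,285), fits the larger cup, and the narrower one, (427,366), fits the smaller. The base with its dowels is at (260,198) and the lid with its rib at (315,257). The wrist view shows only the sheet and a tray. Next I'll enlarge crops to confirm.

```bash
python3 - <<'E'
import cv2,numpy as np
a=cv2.imread('pics/scene0.png');b=cv2.imread('pics/side0.png')
def c(im,x,y,w,h,s): return cv2.resize(im[y:y+h,x:x+w],None,fx=s,fy=s,interpolation=cv2.INTER_CUBIC)
cv2.imwrite('pics/c1.png',np.hstack([c(a,340,230,140,160,2.857)[:450],c(b,170,140,140,160,2.857)[:450]]))
cv2.imwrite('pics/c2.png',np.vstack([np.hstack([c(a,215,165,100,75,4),c(b,365,280,100,75,4)]),np.hstack([c(a,265,218,100,75,4),c(b,285,215,100,75,4)])]))
E
```

```text
(no output)
```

View pics/c1.png

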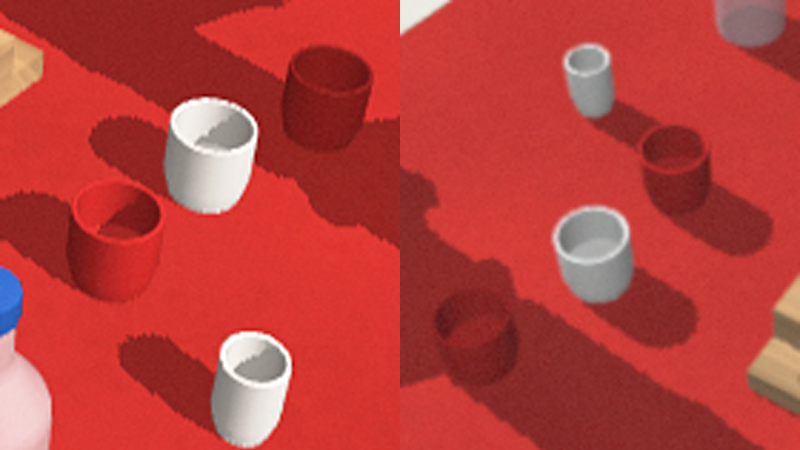

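View pics/c2.png

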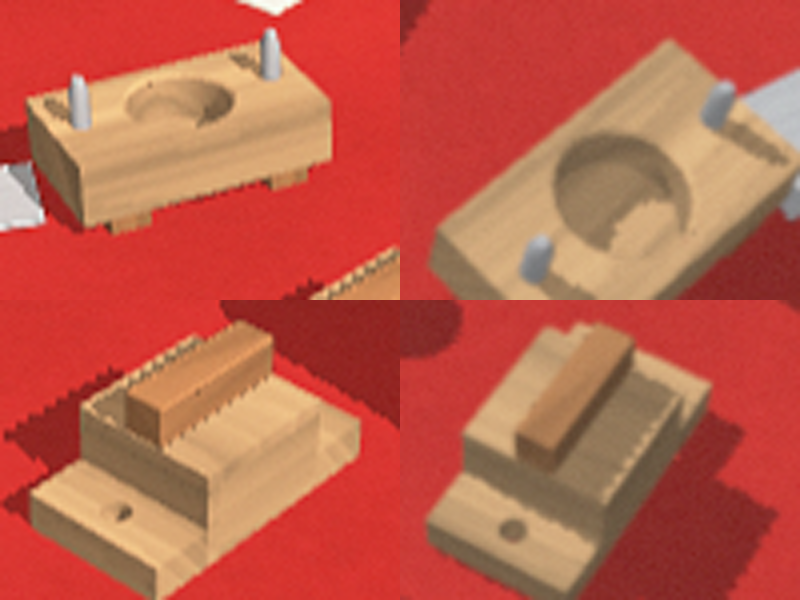

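The crops confirm it: both white cups stand upright and open, the wider at (413,285) and the narrower at (427,366). The base has its socket and two dowels, and the lid has its rib and one visible hole.

```bash
python3 - <<'E'
from h import *
np.set_printoptions(precision=4,suppress=True)
S=lambda x,y,ox,oy,s:(x/s+ox,y/s+oy)
def both(l,a,b,z): 
    p,q=onz('scene',a,z),onz('side',b,z);print(l,p[:2],q[:2],((p+q)/2)[:2]);return (p+q)/2
both('large',(414.2,273.8),(236.9,223),.054)
both('small',(429.3,355.3),(235.8,160.3),.054)
d1=both('dA',(234,184),(446.7,301),.079)
d2=both('dB',(282.2,172.5),(400.5,339.5),.079)
print('base',(d1+d2)/2,np.degrees(np.arctan2(*(d1-d2)[1::-1])),np.linalg.norm(d1-d2))
both('hole',(295,271),(313.2,272.5),.022)
sc=[(128,98),(240,22),(272,40),(160,110)]
sd=[(115,130),(190,25),(232,40),(156,140)]
P=[both('rib',S(*sc[i],265,218,4),S(*sd[i],285,215,4),.079) for i in range(4)]
print('ribc',np.mean(P,0))
for i,j in((0,1),(3,2)):
  d=P[j]-P[i];print(np.degrees(np.arctan2(d[1],d[0])),np.linalg.norm(d))
for n,a,b in(('bottle',(332,425),(292,148)),('tub',(228,330),(375,190))): both(n,a,b,0)
for n,a,b in(('redA',(380.5,302),(266,193.5),),('redB',(454.5,255),(197,250))): both(n,a,b,.054)
E
```

```text
large [0.4323 0.1516] [0.428  0.1449] [0.4301 0.1482]
small [0.5377 0.311 ] [0.5383 0.3081] [0.538  0.3096]
dA [ 0.6003 -0.2718] [ 0.6025 -0.2746] [ 0.6014 -0.2732]
dB [ 0.4812 -0.2675] [ 0.4822 -0.2709] [ 0.4817 -0.2692]
base [ 0.5416 -0.2712  0.079 ] -1.9198428378838317 0.11976803283984959
hole [0.5971 0.0024] [ 0.4832 -0.0405] [ 0.5402 -0.0191]
rib [ 0.5864 -0.0082] [ 0.4977 -0.0249] [ 0.542  -0.0166]
rib [ 0.507  -0.0366] [0.5717 0.0013] [ 0.5393 -0.0176]
rib [ 0.5017 -0.0154] [ 0.5814 -0.0202] [ 0.5415 -0.0178]
rib [0.5781 0.0074] [ 0.509  -0.0427] [ 0.5435 -0.0176]
ribc [ 0.5416 -0.0174  0.079 ]
-158.286839127328 0.0029150346236776776
-175.23196549667506 0.0020451695107063014
bottle [0.7055 0.3063] [0.7072 0.3051] [0.7064 0.3057]
tub [0.7611 0.0609] [0.7647 0.055 ] [0.7629 0.0579]
redA [0.5307 0.1807] [0.5273 0.1739] [0.529  0.1773]
redB [0.3282 0.1468] [0.3256 0.1383] [0.3269 0.1425]
```

Positions from the two views agree to a few mm:

| Part | Position (m) | Yaw |
|---|---|---|
| large cup | (0.430, 0.148) | – |
| small cup | (0.538, 0.310) | – |
| base | (0.5416, −0.271) | −2° |
| lid | (0.541, −0.018) | 20° |

The red cups sit ±0.1 m in x from the large one, so I'll grip along y.

```bash
cat >> h.py <<'E'
def go(x,y,z,yawdeg):
    st=arm.get_state();R=Ro.from_euler('xyz',st['ee_rot'])
    T=Ro.from_euler('xyz',[np.pi,0,np.radians(yawdeg)])
    s=R.inv().apply(np.array([x,y,z])-st['eef_pos']); r=(R.inv()*T).as_rotvec(degrees=True)
    print('t',round(st['t'],2),'shift',np.round(s,4),'rot',np.round(r,2),'pos',np.round(st['eef_pos'],4),'w',round(st['width'],4),'F',np.round(st['force'],1))
E
python3 -c "
from h import *
go(.42,.148,.22,0)"
```

```text
t 0.15 shift [0.3444 0.3923 0.0284] rot [  0.08   0.   -19.93] pos [0.23   0.6343 0.2478] w 0.0876 F [-0.8 -0.9  0.6]
```

Emit:
jog_arm:
  motion:
    - [[0.344,0.392,0.028,0,0,-19.9,0.0876],[0.344,0.392,0.028,0,0,-19.9,0.0876],[0.344,0.392,0.028,0,0,-19.9,0.0876],[0.344,0.392,0.028,0,0,-19.9,0.0876],[0.344,0.392,0.028,0,0,-19.9,0.0876],[0.344,0.392,0.028,0,0,-19.9,0.0876],[0.344,0.392,0.028,0,0,-19.9,0.0876],[0.344,0.392,0.028,0,0,-19.9,0.0876]]

```text
t: 0.95
eef_pos: [0.3754, 0.2605, 0.227]
ee_rot: [3.141, 0.0, -0.0]
force: [1.6, 0.3, 1.0]
width: 0.0874
```

```bash
python3 -c "
from h import *
go(.42,.148,.22,0)"
```

```text
t 0.95 shift [0.0446 0.1124 0.0071] rot [ 0.05  0.01 -0.  ] pos [0.3754 0.2605 0.227 ] w 0.0874 F [1.6 0.3 1. ]
```

Emit:
jog_arm:
  motion:
    - [[0.045,0.112,0.007,0,0,0,0.0876],[0.045,0.112,0.007,0,0,0,0.0876],[0.045,0.112,0.007,0,0,0,0.0876],[0.045,0.112,0.007,0,0,0,0.0876],[0.045,0.112,0.007,0,0,0,0.0876]]

```text
t: 1.45
eef_pos: [0.4205, 0.148, 0.2201]
ee_rot: [3.141, 0.0, -0.002]
force: [-0.4, 1.0, 0.2]
width: 0.0877
```

```bash
python3 -c "
from h import *
go(.42,.148,.22,0)
save('w1',optics.grab_frame('wrist'))"
```

```text
t 1.45 shift [-0.0005 -0.      0.0001] rot [ 0.04  0.   -0.1 ] pos [0.4205 0.148  0.2201] w 0.0877 F [-0.4  1.   0.2]
```

View pics/w1.png

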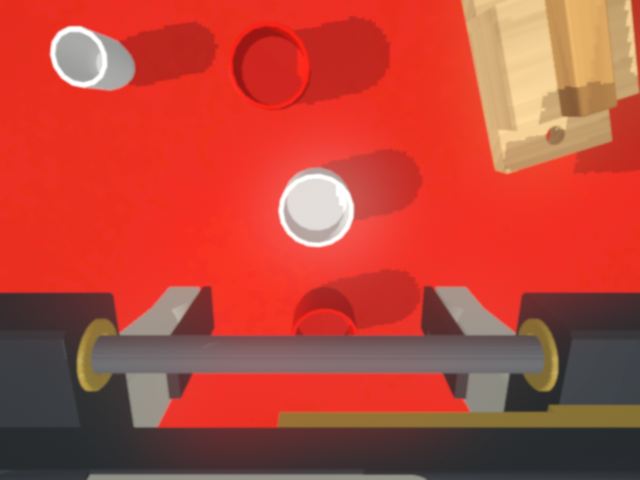

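The wrist view shows the large white cup's rim centred at (316,208), the small cup's rim at about (79,56), the red cups at (271,65) and (324,325), and the lid at upper right. I'll measure the rims with ellipse fits.

```bash
cat >> h.py <<'E'
def rim(im,box,z,st,lo=200):
    x,y,w,h=box;c=im[y:y+h,x:x+w].astype(int)
    m=((c.min(2)>lo)).astype(np.uint8)
    cs=max(cv2.findContours(m,cv2.RETR_EXTERNAL,cv2.CHAIN_APPROX_NONE)[0],key=cv2.contourArea)
    e=cv2.fitEllipse(cv2.convexHull(cs));u=(e[0][0]+x,e[0][1]+y)
    p=onz('wrist',u,z,st);print('rim',np.round(u,1),np.round(e[1],1),np.round(p,4));return p
E
python3 -c "
from h import *
im=cv2.cvtColor(cv2.imread('pics/w1.png'),cv2.COLOR_BGR2RGB);st=arm.get_state()
rim(im,(265,155,100,100),.054,st,225)
for lo in(200,225,240): rim(im,(40,15,100,85),.054,st,lo)
print(onz('wrist',(557,134),.022,st))
"
```

```text
rim [315.9 209.7] [71.5 73.4] [0.4302 0.1483 0.054 ]
rim [78.8 56.3] [53.1 63.1] [0.5367 0.3086 0.054 ]
rim [78.6 56.3] [52.1 62.2] [0.5367 0.3087 0.054 ]
rim [78.6 56.3] [51.2 61.1] [0.5366 0.3088 0.054 ]
[ 0.48378686 -0.04198764  0.022     ]
```

Emit:
jog_arm:
  motion:
    - [[0.0097,0,0.05,0,0,0,0.0876],[0.0097,0,0.162,0,0,0,0.0876],[0.0097,0,0.162,0,0,0,0.0876],[0.0097,0,0.162,0,0,0,0.0876],[0.0097,0,0.162,0,0,0,0.0876],[0.0097,0,0.162,0,0,0,0.04],[0.0097,0,0.162,0,0,0,0.04],[0.0097,0,0.162,0,0,0,0.04]]
  newtons: 15

```text
t: 2.3
eef_pos: [0.4308, 0.1494, 0.0595]
ee_rot: [-3.14, -0.002, -0.0]
force: [0.5, 0.5, -0.0]
width: 0.0693
```

```bash
python3 -c "
from h import *
go(.43,.148,.23,0)
save('s1',optics.grab_frame('side'))"
```

```text
t 2.3 shift [-0.0004  0.0012 -0.1705] rot [-0.08 -0.13 -0.  ] pos [0.4308 0.1494 0.0595] w 0.0693 F [ 0.5  0.5 -0. ]
```

View pics/s1.png

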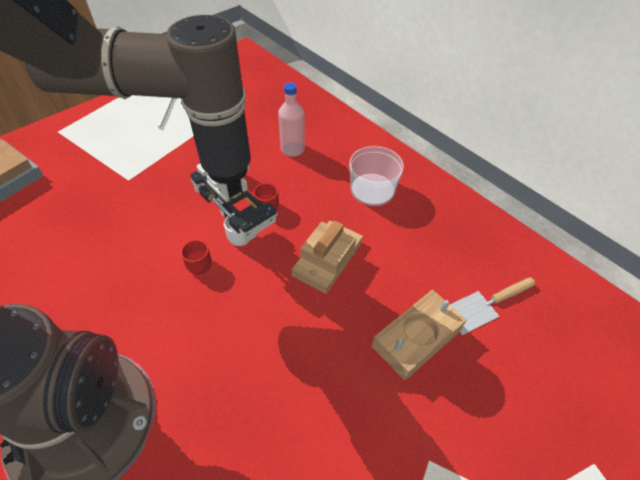

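The side view shows the fingers round the large cup at (240,230) and still closing, with nothing disturbed.

Emit:
jog_arm:
  motion:
    - [[0,0.001,0,0,0,0,0.04],[0,0.001,0,0,0,0,0.04],[0,0.001,0,0,0,0,0.04],[0,0.001,0,0,0,0,0.04],[0,0.001,-0.04,0,0,0,0.04],[0,0.001,-0.08,0,0,0,0.04],[0,0.001,-0.12,0,0,0,0.04],[0,0.001,-0.16,0,0,0,0.04]]

```text
t: 3.15
eef_pos: [0.4299, 0.1476, 0.221]
ee_rot: [-3.14, -0.002, -0.001]
force: [1.1, 1.3, -1.0]
width: 0.0561
```

```bash
python3 -c "
from h import *
go(.5416,-.271,.20,-2)"
```

```text
t 3.15 shift [0.1119 0.4186 0.0207] rot [-0.07 -0.1   1.97] pos [0.4299 0.1476 0.221 ] w 0.0561 F [ 1.1  1.3 -1. ]
```

Emit:
jog_arm:
  motion:
    - [[0.07,0.419,-0.02,0,0,2,0.04],[0.07,0.419,-0.02,0,0,2,0.04],[0.07,0.419,-0.02,0,0,2,0.04],[0.07,0.419,-0.02,0,0,2,0.04],[0.07,0.419,-0.02,0,0,2,0.04],[0.07,0.419,-0.02,0,0,2,0.04],[0.07,0.419,-0.02,0,0,2,0.04],[0.07,0.419,-0.02,0,0,2,0.04]]

```text
t: 3.95
eef_pos: [0.4951, -0.2483, 0.2394]
ee_rot: [-3.14, -0.002, -0.036]
force: [1.4, 0.6, -1.5]
width: 0.0559
```

```bash
python3 -c "
from h import *
go(.50,-.271,.24,-2)"
```

```text
t 3.95 shift [ 0.0057  0.0225 -0.0007] rot [-0.09 -0.1  -0.05] pos [ 0.4951 -0.2483  0.2394] w 0.0559 F [ 1.4  0.6 -1.5]
```

Emit:
jog_arm:
  motion:
    - [[0.0,0.0225,0,0,0,0,0.04],[0.0,0.0225,0,0,0,0,0.04],[0.0,0.0225,0,0,0,0,0.04]]

```text
t: 4.25
eef_pos: [0.4937, -0.2714, 0.2387]
ee_rot: [-3.14, -0.001, -0.038]
force: [-0.4, 0.2, -0.2]
width: 0.0556
```

```bash
python3 -c "
from h import *
go(.5416,-.271,.20,-2)
save('w2',optics.grab_frame('wrist'))"
```

```text
t 4.25 shift [ 0.0479 -0.0021  0.0387] rot [-0.12 -0.03 -0.17] pos [ 0.4937 -0.2714  0.2387] w 0.0556 F [-0.4  0.2 -0.2]
```

View pics/w2.png

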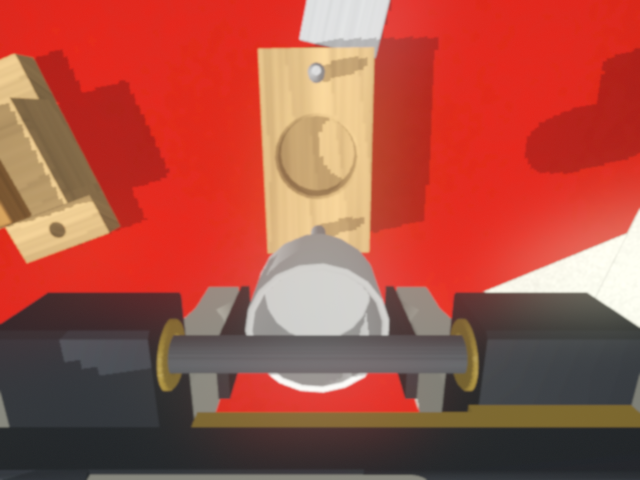

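The wrist view shows the socket's mouth at about (317,155), the far dowel's tip at (317,71), and the held cup's rim centred at about column 318. The spatula lies just beyond the base.

```bash
python3 - <<'E'
from h import *
np.set_printoptions(precision=4,suppress=True)
st=arm.get_state()
print(onz('wrist',(317,154.7),.05,st),onz('wrist',(317,71),.08,st))
for u in ((277,155),(357,155),(317,113),(317,196)): print(onz('wrist',u,.05,st))
print('pred',proj('wrist',(.5416,-.271,.05),st),'cup rim L/R', onz('wrist',(247,325),.2347,st),onz('wrist',(389,325),.2347,st), onz('wrist',(318,390),.2347,st))
print(proj('wrist',np.array(st['eef_pos'])-[0,0,.004],st))
# yaw from block edges
print([onz('wrist',u,.05,st)[:2] for u in((259,48),(374,48),(268,252),(370,251))])
E
```

```text
[ 0.5425 -0.2731  0.05  ] [ 0.6002 -0.2753  0.08  ]
[ 0.5434 -0.242   0.05  ]
[ 0.5411 -0.3042  0.05  ]
[ 0.5735 -0.2743  0.05  ]
[ 0.51   -0.2719  0.05  ]
pred [314.3481 155.9664] cup rim L/R [ 0.4963 -0.2449  0.2347] [ 0.4944 -0.2991  0.2347] [ 0.4663 -0.2709  0.2347]
[314.724  328.8855]
[array([ 0.6202, -0.2339]), array([ 0.6171, -0.3172]), array([ 0.4643, -0.2294]), array([ 0.462 , -0.3142])]
```

Emit:
jog_arm:
  motion:
    - [[0.048,-0.0008,0.04,0,0,0,0.04],[0.048,-0.0008,0.04,0,0,0,0.04],[0.048,-0.0008,0.06,0,0,0,0.04],[0.048,-0.0008,0.1,0,0,0,0.04],[0.048,-0.0008,0.12,0,0,0,0.04],[0.048,-0.0008,0.12,0,0,0,0.04]]

```text
t: 4.9
eef_pos: [0.5399, -0.2697, 0.1159]
ee_rot: [-3.138, 0.005, -0.035]
force: [-0.4, 0.4, -1.2]
width: 0.0565
```

```bash
python3 -c "
from h import *
go(.5418,-.2722,.078,-1.8)
save('w3',optics.grab_frame('wrist'));save('sd3',optics.grab_frame('side')[250:400,340:500].repeat(4,0).repeat(4,1))"
```

```text
t 4.9 shift [0.0021 0.0026 0.0379] rot [-0.19  0.29 -0.23] pos [ 0.5399 -0.2697  0.1159] w 0.0565 F [-0.4  0.4 -1.2]
```

View pics/sd3.png

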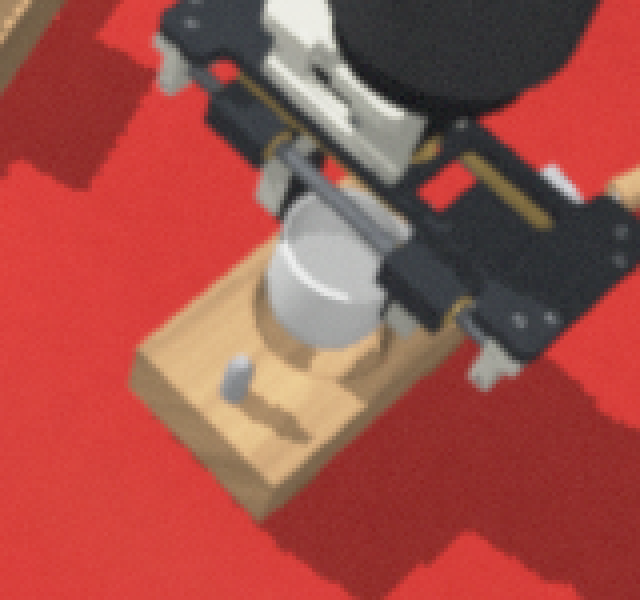

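The cup is over the socket, just above its mouth. Lowering it now.

Emit:
jog_arm:
  motion:
    - [[0.002,0.0026,0.0,0,0,0,0.04],[0.002,0.0026,0.01,0,0,0,0.04],[0.002,0.0026,0.02,0,0,0,0.04],[0.002,0.0026,0.03,0,0,0,0.04],[0.002,0.0026,0.036,0,0,0,0.04],[0.002,0.0026,0.039,0,0,0,0.04],[0.002,0.0026,0.039,0,0,0,0.04]]

```text
t: 5.7
eef_pos: [0.5441, -0.2735, 0.0805]
ee_rot: [-3.14, -0.0, -0.035]
force: [0.2, -0.2, -0.8]
width: 0.0561
```

```bash
python3 -c "
from h import *
go(.5418,-.2722,.076,-1.8)
save('sd4',optics.grab_frame('side')[250:400,340:500].repeat(4,0).repeat(4,1))"
```

```text
t 5.7 shift [-0.0024 -0.0012  0.0045] rot [-0.08 -0.01 -0.2 ] pos [ 0.5441 -0.2735  0.0805] w 0.0561 F [ 0.2 -0.2 -0.8]
```

View pics/sd4.png

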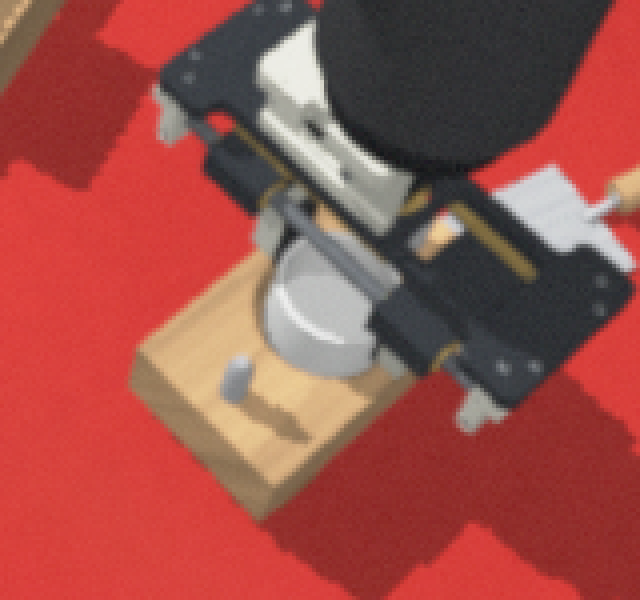

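The cup is in the socket, about 2 mm from the floor. I'll press lightly to feel the floor, then release.

Emit:
jog_arm:
  motion:
    - [[-0.0015,-0.0008,0.003,0,0,0,0.04],[-0.0015,-0.0008,0.005,0,0,0,0.04],[-0.0015,-0.0008,0.005,0,0,0,0.04]]

```text
t: 6.05
eef_pos: [0.5448, -0.2734, 0.0784]
ee_rot: [3.141, -0.005, -0.034]
force: [-2.6, 1.0, 16.9]
width: 0.0558
```

The floor pushes back with 17 N, so the cup is seated. Opening and rising.

Emit:
jog_arm:
  motion:
    - [[0,0,0,0,0,0,0.0876],[0,0,0,0,0,0,0.0876],[0,0,0,0,0,0,0.0876],[0,0,0,0,0,0,0.0876],[0,0,0,0,0,0,0.0876],[0,0,-0.03,0,0,0,0.0876],[0,0,-0.08,0,0,0,0.0876],[-0.045,0,-0.14,0,0,0,0.0876]]

```text
t: 6.85
eef_pos: [0.5164, -0.2727, 0.1997]
ee_rot: [3.14, -0.006, -0.032]
force: [0.2, -1.1, 0.3]
width: 0.0875
```

Emit:
jog_arm:
  motion:
    - [[-0.04,0,-0.06,0,0,0,0.0876],[-0.04,0,-0.06,0,0,0,0.0876],[-0.04,0,-0.06,0,0,0,0.0876]]

```text
t: 7.15
eef_pos: [0.4762, -0.2718, 0.2635]
ee_rot: [3.138, -0.012, -0.032]
force: [-0.0, 0.0, -0.0]
width: 0.0873
```

```bash
python3 -c "
from h import *
go(.51,.308,.22,0)
save('w4',optics.grab_frame('wrist'))"
```

```text
t 7.15 shift [ 0.0145 -0.5807  0.0419] rot [ 0.19 -0.69 -1.86] pos [ 0.4762 -0.2718  0.2635] w 0.0873 F [-0.  0. -0.]
```

View pics/w4.png

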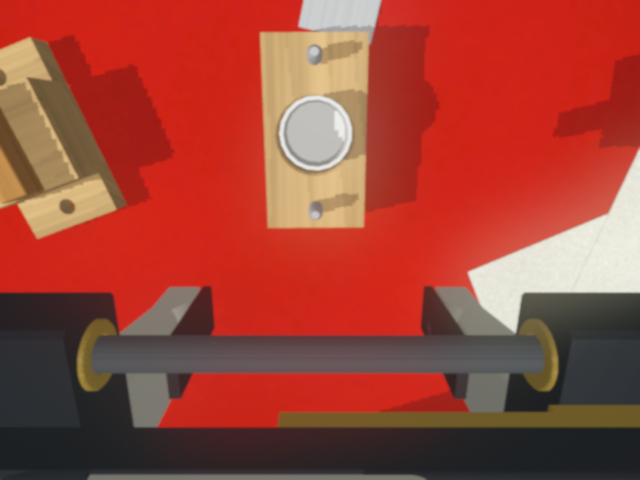

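The large cup stands upright in the socket with its rim centred at about (316,134). The dowel tips are at (315,50) and (315,208).

```bash
python3 - <<'E'
from h import *
np.set_printoptions(precision=4,suppress=True)
st=arm.get_state();im=cv2.cvtColor(cv2.imread('pics/w4.png'),cv2.COLOR_BGR2RGB)
c=cv2.resize(im[20:240,230:400],None,fx=3.4,fy=2.7*1.259,interpolation=2)[:590]
rim(im,(270,90,92,88),.074,st,190)
a=onz('wrist',(314.5,49),.08,st);b=onz('wrist',(315,205),.08,st);print(a,b,(a+b)/2,np.linalg.norm(a-b))
save('c4',cv2.resize(im[25:235,250:390],None,fx=2.8,fy=2.8))
E
```

```text
rim [315.2 132.4] [72.  73.8] [ 0.5433 -0.2737  0.074 ]
[ 0.6009 -0.2752  0.08  ] [ 0.4881 -0.2716  0.08  ] [ 0.5445 -0.2734  0.08  ] 0.11286222051369951
```

View pics/c4.png

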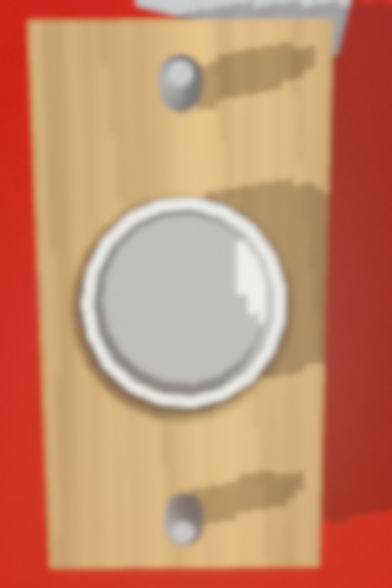

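```bash
python3 - <<'E'
from h import *
np.set_printoptions(precision=4,suppress=True)
st=arm.get_state()
a=onz('wrist',(314.6,50.7),.08,st);b=onz('wrist',(315.4,214.5),.08,st);print(a,b,(a+b)/2,np.linalg.norm(a-b),np.degrees(np.arctan2(*(a-b)[1::-1])))
E
```

```text
[ 0.5998 -0.2752  0.08  ] [ 0.4805 -0.2717  0.08  ] [ 0.5402 -0.2735  0.08  ] 0.1194043021041127 -1.688899447396007
```

Emit:
jog_arm:
  motion:
    - [[0.03,-0.581,0,0,0,-1.8,0.0876],[0.03,-0.581,0,0,0,-1.8,0.0876],[0.03,-0.581,0,0,0,-1.8,0.0876],[0.03,-0.581,0,0,0,-1.8,0.0876],[0.03,-0.581,0,0,0,-1.8,0.0876],[0.03,-0.581,0,0,0,-1.8,0.0876],[0.03,-0.581,0,0,0,-1.8,0.0876],[0.03,-0.581,0,0,0,-1.8,0.0876]]

```text
t: 8.0
eef_pos: [0.5094, 0.1295, 0.2587]
ee_rot: [3.138, -0.008, -0.001]
force: [1.7, 0.2, -0.4]
width: 0.0875
```

```bash
python3 -c "
from h import *
go(.51,.308,.22,0)"
```

```text
t 8.0 shift [ 1.000e-04 -1.786e-01  3.810e-02] rot [ 0.2  -0.44 -0.05] pos [0.5094 0.1295 0.2587] w 0.0875 F [ 1.7  0.2 -0.4]
```

Emit:
jog_arm:
  motion:
    - [[0,-0.179,0.038,0,-0.4,0,0.0876],[0,-0.179,0.038,0,-0.4,0,0.0876],[0,-0.179,0.038,0,-0.4,0,0.0876],[0,-0.179,0.038,0,-0.4,0,0.0876],[0,-0.179,0.038,0,-0.4,0,0.0876],[0,-0.179,0.038,0,-0.4,0,0.0876]]

```text
t: 8.6
eef_pos: [0.5092, 0.309, 0.2177]
ee_rot: [3.135, 0.002, 0.001]
force: [-0.4, -0.6, 0.4]
width: 0.088
```

```bash
python3 -c "
from h import *
st=arm.get_state()
im=optics.grab_frame('wrist')
save('w5',im);rim(im,(240,120,180,150),.054,st,200)
go(.537,.3087,.061,0)
"
```

```text
rim [315.8 186.4] [48.2 48.7] [0.5367 0.3078 0.054 ]
t 8.65 shift [ 0.0278 -0.0013  0.1574] rot [ 0.32  0.07 -0.02] pos [0.5094 0.3082 0.2184] w 0.0876 F [0.4 0.  0.4]
```

View pics/w5.png

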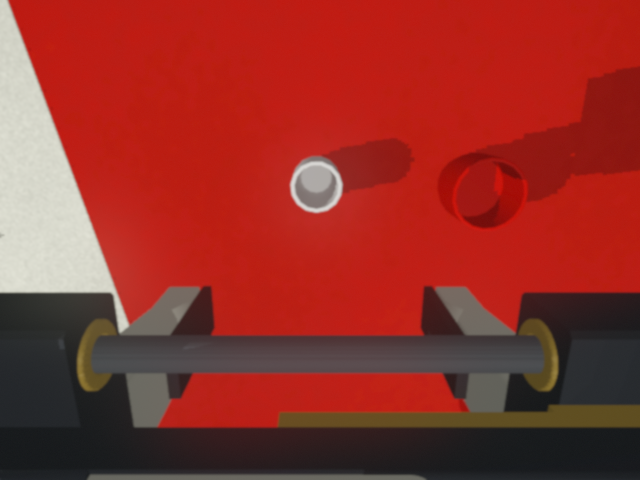

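The small white cup's rim is at (316,186), and the red cup at (489,192) is well clear of the fingers. Descending on the small cup and gripping it.

Emit:
jog_arm:
  motion:
    - [[0.0275,0,0.0,0,0,0,0.0876],[0.0275,0,0.05,0,0,0,0.0876],[0.0275,0,0.1,0,0,0,0.0876],[0.0275,0,0.14,0,0,0,0.0876],[0.0275,0,0.157,0,0,0,0.0876],[0.0275,0,0.157,0,0,0,0.02],[0.0275,0,0.157,0,0,0,0.02],[0.0275,0,0.157,0,0,0,0.02]]
  newtons: 12

```text
t: 9.45
eef_pos: [0.5378, 0.3078, 0.0634]
ee_rot: [3.138, -0.001, -0.001]
force: [-0.8, 0.8, 0.9]
width: 0.0688
```

Emit:
jog_arm:
  motion:
    - [[0,0,0,0,0,0,0.02],[0,0,0,0,0,0,0.02],[0,0,0,0,0,0,0.02],[0,0,0,0,0,0,0.02],[0,0,0,0,0,0,0.02]]

```text
t: 9.95
eef_pos: [0.538, 0.308, 0.0637]
ee_rot: [3.138, -0.002, -0.0]
force: [0.6, -0.5, 2.6]
width: 0.0376
```

Emit:
jog_arm:
  motion:
    - [[0,0,-0.02,0,0,0,0.02],[0,0,-0.06,0,0,0,0.02],[0,0,-0.11,0,0,0,0.02],[0,0,-0.16,0,0,0,0.02],[0,0.03,-0.18,0,0,0,0.02],[0,0.08,-0.18,0,0,0,0.02],[-0.02,0.13,-0.18,0,0,0,0.02],[-0.04,0.18,-0.18,0,0,0,0.02]]

```text
t: 10.75
eef_pos: [0.4996, 0.1341, 0.2438]
ee_rot: [3.138, -0.001, -0.0]
force: [1.4, -0.3, -0.3]
width: 0.0376
```

```bash
python3 -c "
from h import *
go(.48,-.273,.25,-1.8)"
```

```text
t 10.75 shift [-0.0195  0.4071 -0.0048] rot [ 0.19 -0.06  1.78] pos [0.4996 0.1341 0.2438] w 0.0376 F [ 1.4 -0.3 -0.3]
```

Emit:
jog_arm:
  motion:
    - [[-0.02,0.407,-0.005,0,0,1.8,0.02],[-0.02,0.407,-0.005,0,0,1.8,0.02],[-0.02,0.407,-0.005,0,0,1.8,0.02],[-0.02,0.407,-0.005,0,0,1.8,0.02],[-0.02,0.407,-0.005,0,0,1.8,0.02],[-0.02,0.407,-0.005,0,0,1.8,0.02],[-0.02,0.407,-0.005,0,0,1.8,0.02],[-0.02,0.407,-0.005,0,0,1.8,0.02]]

```text
t: 11.55
eef_pos: [0.4793, -0.2656, 0.2501]
ee_rot: [3.138, -0.001, -0.032]
force: [1.3, 0.7, -0.3]
width: 0.0378
```

Emit:
jog_arm:
  motion:
    - [[0,0.02,0,0,0,0,0.02],[0,0.02,0,0,0,0,0.02],[0,0.02,0,0,0,0,0.02]]

```text
t: 11.85
eef_pos: [0.4782, -0.2859, 0.2496]
ee_rot: [3.139, -0.0, -0.033]
force: [0.6, -0.4, -0.7]
width: 0.0376
```

```bash
python3 -c "
from h import *
st=arm.get_state()
im=optics.grab_frame('wrist')
save('w6',im);rim(im,(265,90,105,110),.074,st,190)
go(.5433,-.2732,.2,-1.8)
"
```

```text
rim [296.2 133.4] [74.1 76.9] [ 0.5438 -0.2743  0.074 ]
t 11.9 shift [ 0.0645 -0.0143  0.0499] rot [ 0.16 -0.04 -0.04] pos [ 0.4784 -0.2853  0.2499] w 0.0377 F [ 0.3  0.8 -0.4]
```

View pics/w6.png

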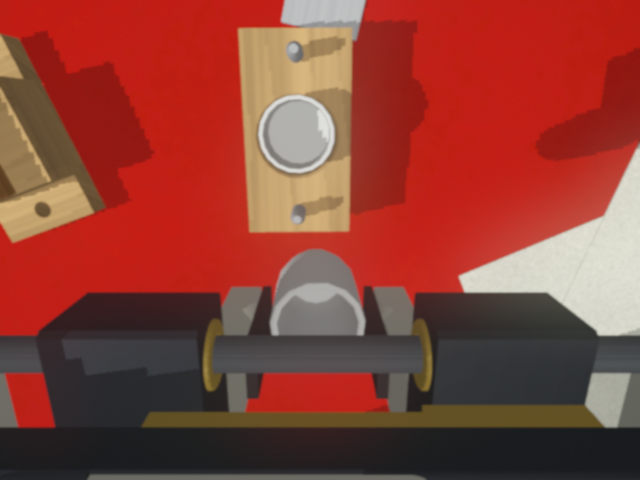

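The large cup's rim is at (296,133) and the held small cup is upright in the fingers. Moving over the large cup and then down into it.

Emit:
jog_arm:
  motion:
    - [[0.065,-0.0135,0.03,0,0,0,0.02],[0.065,-0.0135,0.04,0,0,0,0.02],[0.065,-0.0135,0.06,0,0,0,0.02],[0.065,-0.0135,0.08,0,0,0,0.02],[0.065,-0.0135,0.1,0,0,0,0.02],[0.065,-0.0135,0.105,0,0,0,0.02],[0.065,-0.0135,0.105,0,0,0,0.02]]

```text
t: 12.6
eef_pos: [0.5437, -0.2732, 0.1445]
ee_rot: [3.139, 0.001, -0.031]
force: [-0.5, 0.3, -0.2]
width: 0.0376
```

```bash
python3 -c "
from h import *
go(.5435,-.2732,.1017,-1.8)
save('sd6',optics.grab_frame('side')[250:400,340:500].repeat(4,0).repeat(4,1))"
```

```text
t 12.6 shift [-0.0002 -0.0001  0.0428] rot [0.15 0.05 0.04] pos [ 0.5437 -0.2732  0.1445] w 0.0376 F [-0.5  0.3 -0.2]
```

View pics/sd6.png

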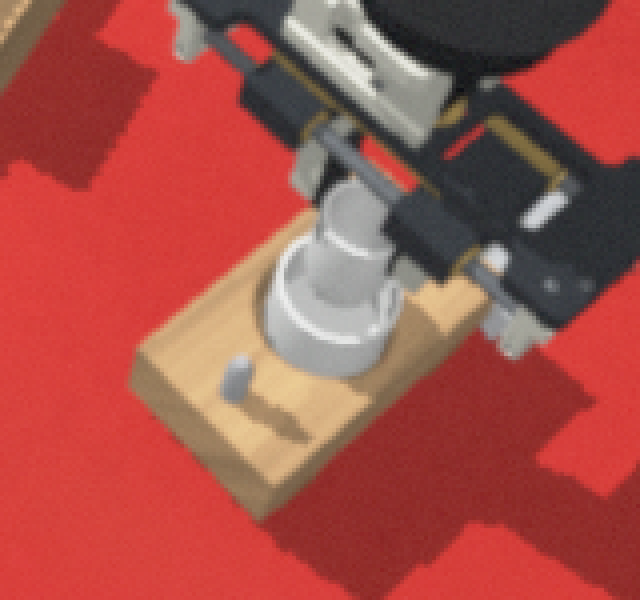

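The small cup is centred over the large one. Lowering it to the floor.

Emit:
jog_arm:
  motion:
    - [[0,0,0.015,0,0,0,0.02],[0,0,0.03,0,0,0,0.02],[0,0,0.04,0,0,0,0.02],[0,0,0.043,0,0,0,0.02],[0,0,0.045,0,0,0,0.02],[0,0,0.045,0,0,0,0.02]]

```text
t: 13.25
eef_pos: [0.5451, -0.2738, 0.1018]
ee_rot: [3.138, -0.003, -0.03]
force: [-0.3, 1.0, 0.3]
width: 0.0377
```

Emit:
jog_arm:
  motion:
    - [[0,0,0.003,0,0,0,0.02],[0,0,0.004,0,0,0,0.02],[0,0,0.004,0,0,0,0.02]]

```text
t: 13.55
eef_pos: [0.5466, -0.2743, 0.1008]
ee_rot: [3.137, -0.006, -0.029]
force: [-3.4, 2.7, 14.3]
width: 0.0378
```

The floor pushes back with 14 N at z = 0.1008, close to the expected 0.1017. Releasing, rising and looking.

Emit:
jog_arm:
  motion:
    - [[0,0,-0.001,0,0,0,0.07],[0,0,-0.001,0,0,0,0.07],[0,0,-0.001,0,0,0,0.07],[0,0,-0.001,0,0,0,0.07],[0,0,-0.03,0,0,0,0.07],[0,0,-0.08,0,0,0,0.07],[-0.04,0,-0.13,0,0,0,0.07],[-0.07,0,-0.15,0,0,0,0.07]]

```text
t: 14.35
eef_pos: [0.4762, -0.2716, 0.2521]
ee_rot: [3.136, -0.007, -0.029]
force: [-0.4, -0.9, -0.4]
width: 0.07
```

Emit:
jog_arm:
  motion:
    - [[-0.03,0,0,0,0,0,0.07],[-0.03,0,0,0,0,0,0.07],[-0.03,0,0,0,0,0,0.07]]

```text
t: 14.65
eef_pos: [0.4459, -0.2708, 0.2522]
ee_rot: [3.136, -0.008, -0.029]
force: [0.1, 0.8, 0.5]
width: 0.0701
```

```bash
python3 -c "
from h import *
st=arm.get_state()
im=optics.grab_frame('wrist')
save('w7',im)
go(.5,-.02,.22,20)
"
```

```text
t 14.7 shift [ 0.0461 -0.2524  0.0306] rot [  0.41  -0.36 -21.64] pos [ 0.4464 -0.2708  0.2517] w 0.0699 F [ 0.6 -0.4  0.1]
```

View pics/w7.png

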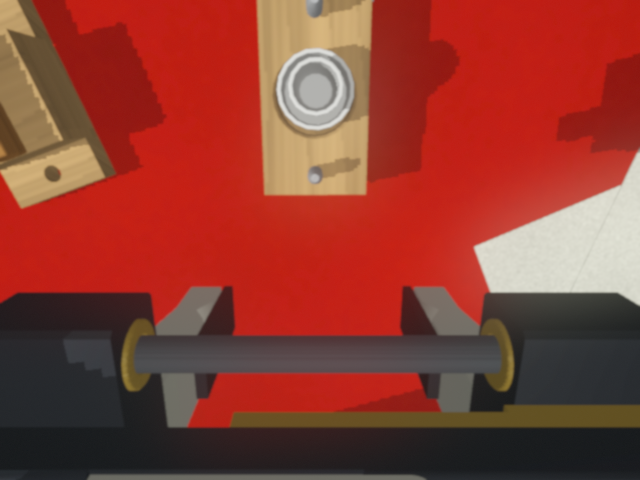

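Both cups stand nested and upright at (316,90). Now the lid, hovering first to measure it.

Emit:
jog_arm:
  motion:
    - [[0.04,-0.236,-0.005,0.4,-0.4,-21.6,0.07],[0.04,-0.236,-0.005,0.4,-0.4,-21.6,0.07],[0.04,-0.236,-0.005,0.4,-0.4,-21.6,0.07],[0.04,-0.236,-0.005,0.4,-0.4,-21.6,0.07],[0.04,-0.236,-0.005,0.4,-0.4,-21.6,0.07],[0.04,-0.236,-0.005,0.4,-0.4,-21.6,0.07],[0.04,-0.236,-0.005,0.4,-0.4,-21.6,0.07]]

```text
t: 15.4
eef_pos: [0.4937, -0.0348, 0.2546]
ee_rot: [-3.142, 0.003, 0.351]
force: [0.6, -0.3, -0.5]
width: 0.0701
```

```bash
python3 -c "
from h import *
st=arm.get_state()
im=optics.grab_frame('wrist')
save('w8',im)
go(.541,-.018,.22,20)
print([proj('wrist',p,st) for p in((.541,-.018,.079),(.541+.0564,-.018+.0205,.022))])
"
```

```text
t 15.45 shift [ 0.0508 -0.0003  0.0346] rot [0.   0.16 0.02] pos [ 0.4934 -0.0357  0.2547] w 0.07 F [ 0.7 -0.3 -0.4]
[array([315.83539781, 152.67084744]), array([316.02325707,  73.24898022])]
```

View pics/w8.png

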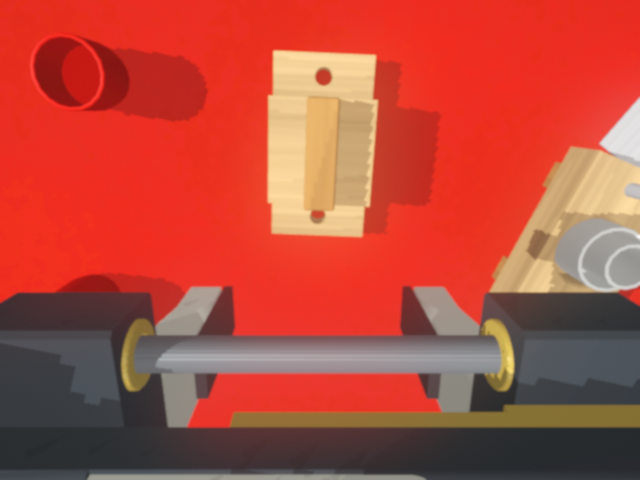

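The lid lies lengthwise, with its rib's top at (304–338, 97–210) and its holes at (323,76) and (317,216).

```bash
python3 - <<'E'
from h import *
np.set_printoptions(precision=4,suppress=True)
st=arm.get_state();im=cv2.imread('pics/w8.png')
cv2.imwrite('pics/c8.png',cv2.resize(im[40:245,255:390],None,fx=2.9,fy=2.9))
P=[onz('wrist',u,.079,st) for u in((308,97),(338,97),(334,210),(304,209.5))]
print(P,np.mean(P,0)); f=(P[0]+P[1]-P[2]-P[3])/2
print(np.degrees(np.arctan2(f[1],f[0])),np.linalg.norm(f))
a=onz('wrist',(323,76),.022,st);b=onz('wrist',(317.5,216),.022,st);print(a,b,(a+b)/2,np.linalg.norm(a-b),np.degrees(np.arctan2(*(a-b)[1::-1])))
E
```

```text
[array([ 0.5758, -0.0003,  0.079 ]), array([ 0.5831, -0.0205,  0.079 ]), array([ 0.5045, -0.0471,  0.079 ]), array([ 0.4969, -0.0251,  0.079 ])] [ 0.5401 -0.0233  0.079 ]
18.09010296682487 0.0828371339088906
[ 0.5972 -0.0048  0.022 ] [ 0.4825 -0.0416  0.022 ] [ 0.5399 -0.0232  0.022 ] 0.1204940255548144 17.82546096735886
```

View pics/c8.png

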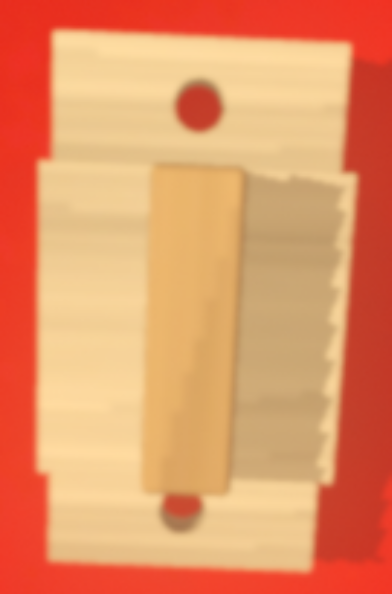

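Both the rib and the holes put the lid at yaw about 18° with its centre at (0.540, −0.0225). I'll grip the rib with the fingertips 4 mm above the roof.

```bash
python3 -c "
from h import *
go(.540,-.0222,.081,18)"
```

```text
t 15.45 shift [0.0489 0.0032 0.1736] rot [0.01 0.16 2.02] pos [ 0.4934 -0.0357  0.2547] w 0.07 F [ 0.7 -0.3 -0.4]
```

Emit:
jog_arm:
  motion:
    - [[0.049,0.003,0.04,0,0.2,2,0.07],[0.049,0.003,0.08,0,0.2,2,0.07],[0.049,0.003,0.12,0,0.2,2,0.07],[0.049,0.003,0.15,0,0.2,2,0.07],[0.049,0.003,0.165,0,0.2,2,0.07],[0.049,0.003,0.171,0,0.2,2,0.07],[0.049,0.003,0.171,0,0.2,2,0.07]]

```text
t: 16.15
eef_pos: [0.5398, -0.023, 0.0828]
ee_rot: [3.141, 0.001, 0.313]
force: [-0.2, 0.2, 0.0]
width: 0.0699
```

```bash
python3 -c "
from h import *
go(.540,-.0222,.081,18)
save('sd9',cv2.resize(optics.grab_frame('side')[170:320,250:450],None,fx=4,fy=4))"
```

```text
t 16.15 shift [ 0.0005 -0.0007  0.0018] rot [ 0.01  0.07 -0.06] pos [ 0.5398 -0.023   0.0828] w 0.0699 F [-0.2  0.2  0. ]
```

View pics/sd9.png

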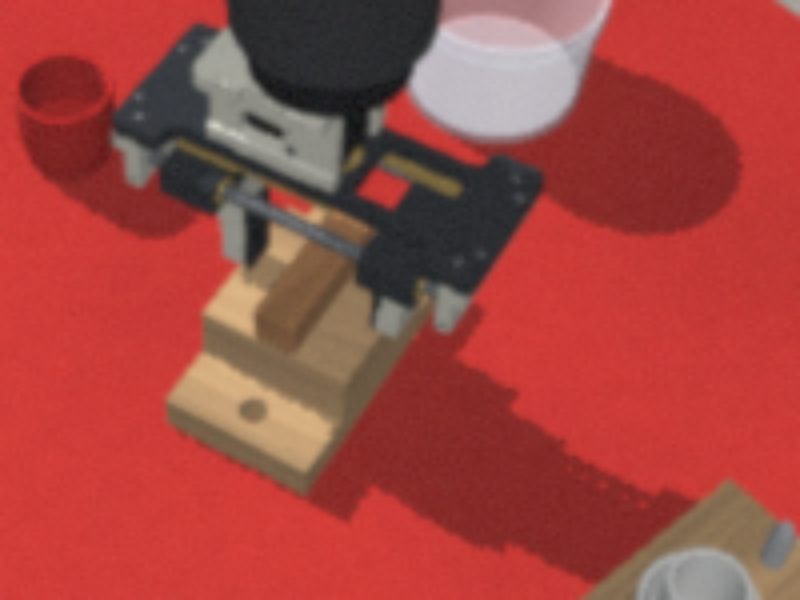

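The open fingers straddle the rib and are aligned with it. Closing.

Emit:
jog_arm:
  motion:
    - [[0,-0.0005,0.0015,0,0,0,0.015],[0,-0.0005,0.0015,0,0,0,0.015],[0,-0.0005,0.0015,0,0,0,0.015],[0,-0.0005,0.0015,0,0,0,0.015],[0,-0.0005,0.0015,0,0,0,0.015],[0,-0.0005,0.0015,0,0,0,0.015],[0,-0.0005,0.0015,0,0,0,0.015],[0,-0.0005,0.0015,0,0,0,0.015]]
  newtons: 50

```text
t: 17.0
eef_pos: [0.5402, -0.0221, 0.0824]
ee_rot: [3.141, -0.001, 0.314]
force: [-0.9, 0.8, 1.4]
width: 0.0239
```

Emit:
jog_arm:
  motion:
    - [[0,0,-0.03,0,0,0,0.015],[0,0,-0.08,0,0,0,0.015],[0,0,-0.12,0,0,0,0.015],[0,0,-0.15,0,0,0,0.015],[0,0,-0.16,0,0,0,0.015],[0,0,-0.16,0,0,0,0.015]]

```text
t: 17.6
eef_pos: [0.5403, -0.0219, 0.2429]
ee_rot: [-3.141, -0.002, 0.313]
force: [0.4, 0.1, -4.0]
width: 0.0237
```

```bash
python3 -c "
from h import *
go(.541,-.15,.24,-1.8)
im=optics.grab_frame('wrist')
save('w10',im)
save('sd10',optics.grab_frame('side'))"
```

```text
t 17.6 shift [-0.0389  0.1221  0.0028] rot [-0.03 -0.13 19.76] pos [ 0.5403 -0.0219  0.2429] w 0.0237 F [ 0.4  0.1 -4. ]
```

View pics/w10.png

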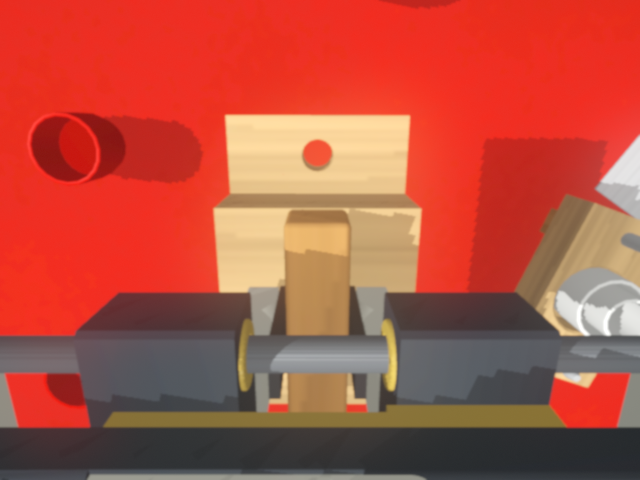

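View pics/sd10.png

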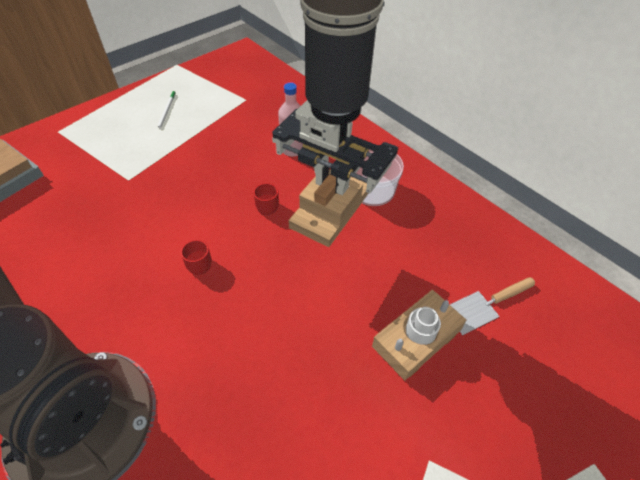

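The lid hangs level in the grip, with its front hole at (317,153) in the wrist view. The bystanders are undisturbed.

```bash
python3 - <<'E'
from h import *
np.set_printoptions(precision=4,suppress=True)
im=cv2.imread('pics/w10.png').astype(int)
c=im[125:185,280:355]; m=((c[:,:,2]-c[:,:,1]>110)).astype(np.uint8)
n,l,s,ce=cv2.connectedComponentsWithStats(m);i=1+s[1:,4].argmax();print(s[i],ce[i]+[280,125])
cv2.imwrite('pics/c10.png',cv2.resize(im[100:300,200:440].astype(np.uint8),None,fx=3,fy=3))
mm=optics.camera_model('wrist');M=np.array(mm['mount']);K=np.array(mm['mtx'])
for u,z in(((317.5,153),.0604),((228,115),.0604),((409,115),.0604)):
    d=M[:3,:3]@np.linalg.inv(K)@[u[0],u[1],1];o=M[:3,3];print(o+d*(z-o[2])/d[2])
E
```

```text
[ 24  15  27  26 562] [317.0694 152.4413]
[0.0607 0.0015 0.0604]
[ 0.0779 -0.0396  0.0604]
[0.0778 0.0434 0.0604]
```

View pics/c10.png

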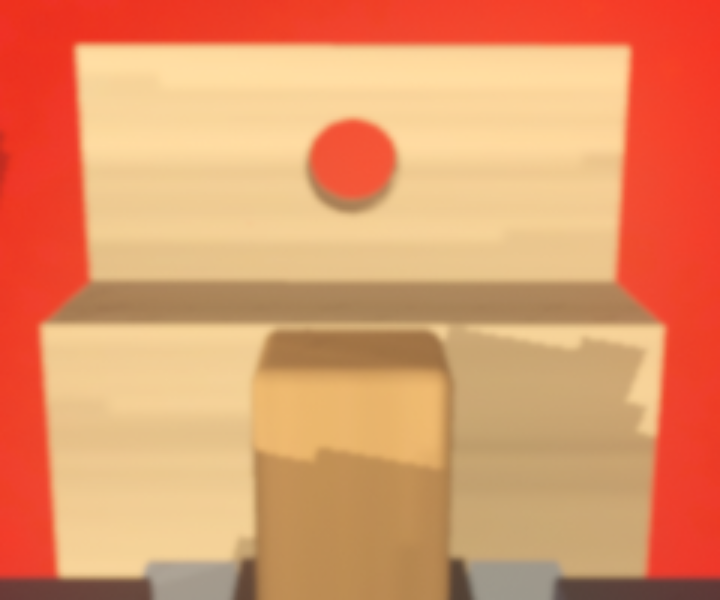

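Measured by the wrist camera, the hole's offset shows a bias of about 1.6 mm in tool y. That puts the base's true centre at about (0.541, −0.2717), which agrees with the scene and side views. Moving above the base at a safe height to look through the hole.

```bash
python3 -c "
from h import *
go(.541,-.2717,.24,-1.8)"
```

```text
t 17.7 shift [-0.0751  0.2381  0.0004] rot [-1.000e-02  1.300e-01  1.975e+01] pos [ 0.5391 -0.0221  0.2404] w 0.0239 F [-0.   0.3 -4. ]
```

Emit:
jog_arm:
  motion:
    - [[-0.012,0.038,-0.005,0,0,4,0.015],[-0.024,0.078,-0.005,0,0,8,0.015],[-0.037,0.118,0,0,0.1,12,0.015],[-0.05,0.158,0,0,0.1,16,0.015],[-0.063,0.198,0,0,0.1,19.8,0.015],[-0.075,0.238,0,0,0.1,19.8,0.015],[-0.075,0.238,0,0,0.1,19.8,0.015],[-0.075,0.238,0,0,0.1,19.8,0.015]]

```text
t: 18.5
eef_pos: [0.5397, -0.2723, 0.2373]
ee_rot: [-3.14, 0.005, -0.035]
force: [-0.5, 0.3, -4.2]
width: 0.0235
```

```bash
python3 -c "
from h import *
go(.541,-.2717,.2,-1.8)"
```

```text
t 18.5 shift [ 0.0015 -0.0006  0.0373] rot [-0.08  0.31 -0.2 ] pos [ 0.5397 -0.2723  0.2373] w 0.0235 F [-0.5  0.3 -4.2]
```

Emit:
jog_arm:
  motion:
    - [[0.0015,-0.0006,0.02,0,0.3,0.2,0.015],[0.0015,-0.0006,0.037,0,0.3,0.2,0.015],[0.0015,-0.0006,0.037,0,0.3,0.2,0.015],[0.0015,-0.0006,0.037,0,0.3,0.2,0.015]]

```text
t: 18.9
eef_pos: [0.5409, -0.2709, 0.1998]
ee_rot: [-3.14, 0.002, -0.037]
force: [0.9, -1.1, -2.9]
width: 0.0238
```

```bash
python3 -c "
from h import *
go(.541,-.2717,.18,-1.8)
im=optics.grab_frame('wrist')
save('w11',cv2.resize(im[90:290,200:440],None,fx=3,fy=3))
im=optics.grab_frame('side');save('sd11f',im)
save('sd11',cv2.resize(im[220:370,340:500],None,fx=4,fy=4))
print(proj('wrist',(.541+.06,-.2717-.0019,.08)))"
```

```text
t 18.9 shift [0.0001 0.0008 0.0198] rot [-0.08  0.1  -0.32] pos [ 0.5409 -0.2709  0.1998] w 0.0238 F [ 0.9 -1.1 -2.9]
[315.64417291 147.20553548]
```

View pics/w11.png

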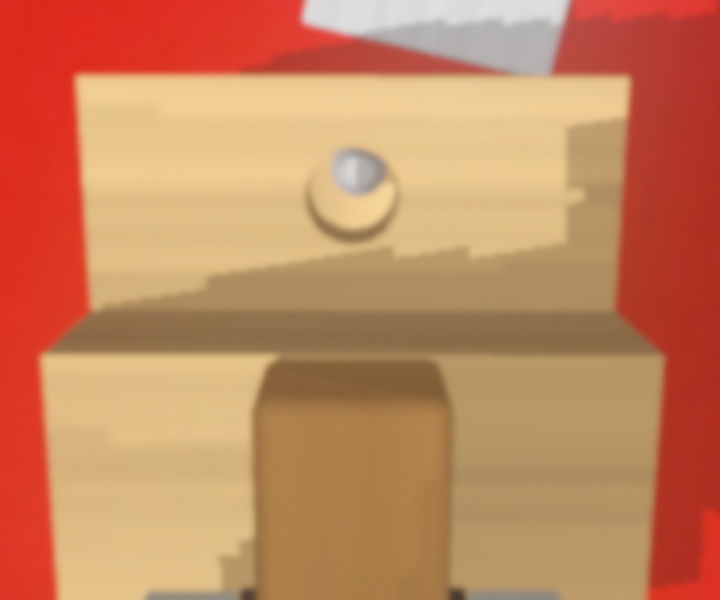

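View pics/sd11.png

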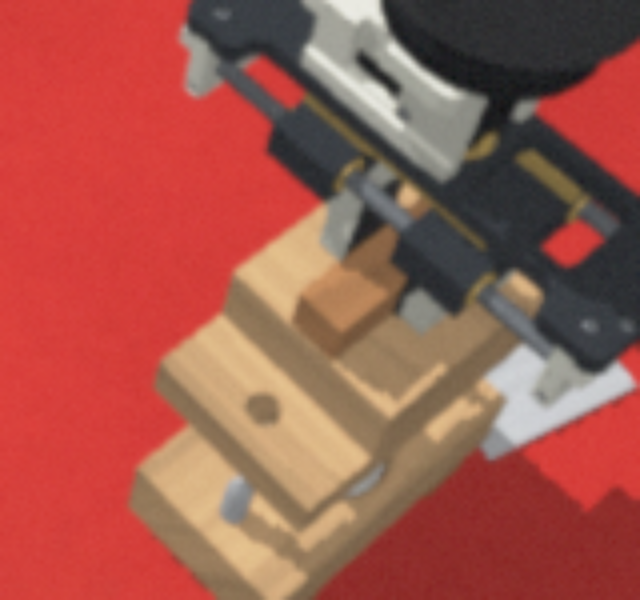

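Through the front hole the dowel's tip shows at (319,146). I'll work out its offset from the hole in tool coordinates.

```bash
python3 - <<'E'
from h import *
np.set_printoptions(precision=4,suppress=True)
mm=optics.camera_model('wrist');M=np.array(mm['mount']);K=np.array(mm['mtx'])
def tp(u,z):
    d=M[:3,:3]@np.linalg.inv(K)@[u[0],u[1],1];o=M[:3,3];return o+d*(z-o[2])/d[2]
print(tp((317.4,153),.0604),tp((319,146.5),.1198),tp((319,146.5),.1178))
# bias as pixel shift: fit
o,d=ray('wrist',(319,146.5));print(arm.get_state()['eef_pos'])
print(tp((317.4-2.9,153),.0604),tp((316.1,146.5),.1198))
im=cv2.cvtColor(cv2.imread('pics/sd11f.png'),cv2.COLOR_BGR2RGB)
print('side near dowel tip', onz('side',(340+236/4,220+487/4),.078), 'hole near',onz('side',(340+263/4,220+407/4),.1394))
E
```

```text
[0.0611 0.0011 0.0604] [0.0598 0.0022 0.1198] [0.0599 0.0022 0.1178]
[ 0.5417 -0.2714  0.2012]
[ 0.0611 -0.0002  0.0604] [0.0598 0.0004 0.1198]
side near dowel tip [ 0.4776 -0.2719  0.078 ] hole near [ 0.4831 -0.269   0.1394]
```

Emit:
jog_arm:
  motion:
    - [[-0.0008,0.0005,0.01,0,0.1,-0.1,0.015],[-0.0008,0.0005,0.02,0,0.1,-0.1,0.015],[-0.0008,0.0005,0.03,0,0.1,-0.1,0.015],[-0.0008,0.0005,0.035,0,0.1,-0.1,0.015],[-0.0008,0.0005,0.035,0,0.1,-0.1,0.015]]

```text
t: 19.5
eef_pos: [0.5402, -0.2717, 0.1648]
ee_rot: [-3.14, -0.0, -0.036]
force: [-1.3, -0.6, -2.9]
width: 0.0241
```

```bash
python3 -c "
from h import *
go(.541,-.2717,.132,-1.8)
im=optics.grab_frame('wrist')
save('w12',cv2.resize(im[90:290,200:440],None,fx=3,fy=3))
im=optics.grab_frame('side');save('sd12f',im)
save('sd12',cv2.resize(im[240:390,340:500],None,fx=4,fy=4))"
```

```text
t 19.5 shift [0.0008 0.0001 0.0328] rot [-0.08 -0.03 -0.25] pos [ 0.5402 -0.2717  0.1648] w 0.0241 F [-1.3 -0.6 -2.9]
```

View pics/w12.png

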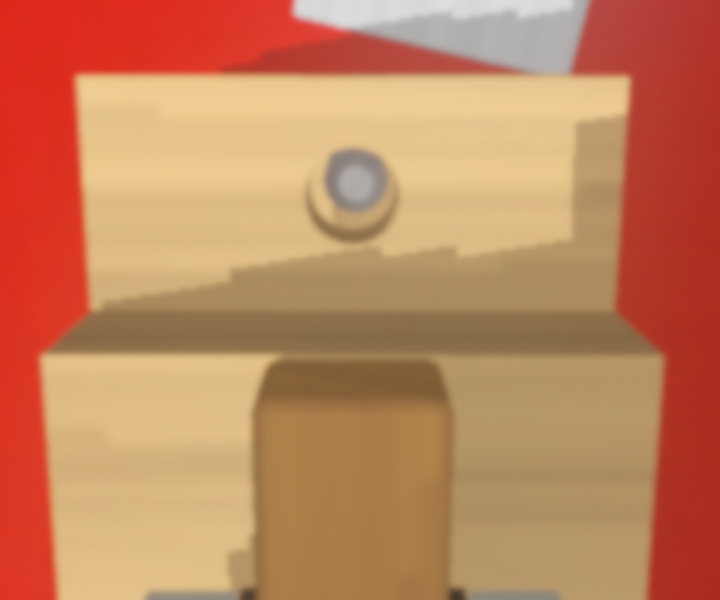

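View pics/sd12.png

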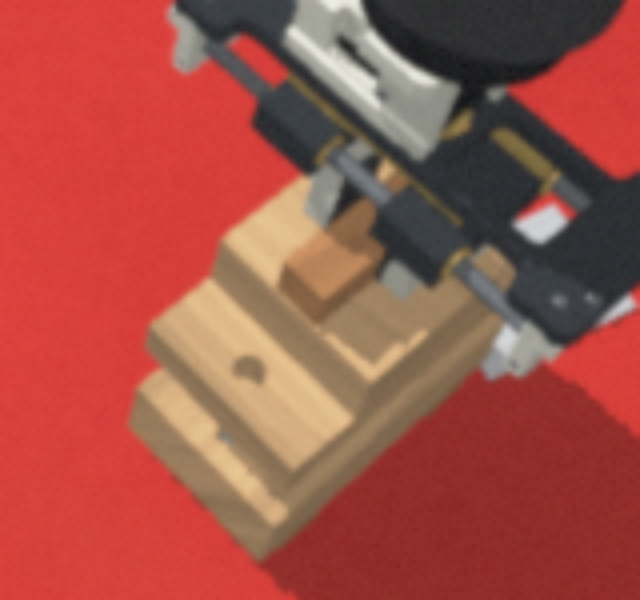

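```bash
python3 - <<'E'
from h import *
np.set_printoptions(precision=4,suppress=True)
mm=optics.camera_model('wrist');M=np.array(mm['mount']);K=np.array(mm['mtx'])
def tp(u,z):
    d=M[:3,:3]@np.linalg.inv(K)@[u[0],u[1],1];o=M[:3,3];return o+d*(z-o[2])/d[2]
print('hole',tp((317.4,155),.0604),'dowel',tp((318.4,151),.0848))
E
```

```text
hole [0.0602 0.0011 0.0604] dowel [0.06   0.0017 0.0848]
```

The hole and dowel agree within about 0.6 mm. Lowering with force checks.

Emit:
jog_arm:
  motion:
    - [[0,0.0004,0.006,0,0,-0.1,0.015],[0,0.0004,0.012,0,0,-0.1,0.015],[0,0.0004,0.018,0,0,-0.1,0.015],[0,0.0004,0.018,0,0,-0.1,0.015]]

```text
t: 20.0
eef_pos: [0.5403, -0.2721, 0.1468]
ee_rot: [-3.14, -0.0, -0.034]
force: [0.3, 0.1, -2.8]
width: 0.0233
```

```bash
python3 -c "
from h import *
go(.541,-.2717,.132,-1.8)
im=optics.grab_frame('wrist')
save('w13',cv2.resize(im[90:290,200:440],None,fx=3,fy=3))
im=optics.grab_frame('side')
save('sd13',cv2.resize(im[240:390,340:500],None,fx=4,fy=4))"
```

```text
t 20.0 shift [ 0.0007 -0.0004  0.0148] rot [-0.07 -0.03 -0.15] pos [ 0.5403 -0.2721  0.1468] w 0.0233 F [ 0.3  0.1 -2.8]
```

View pics/w13.png

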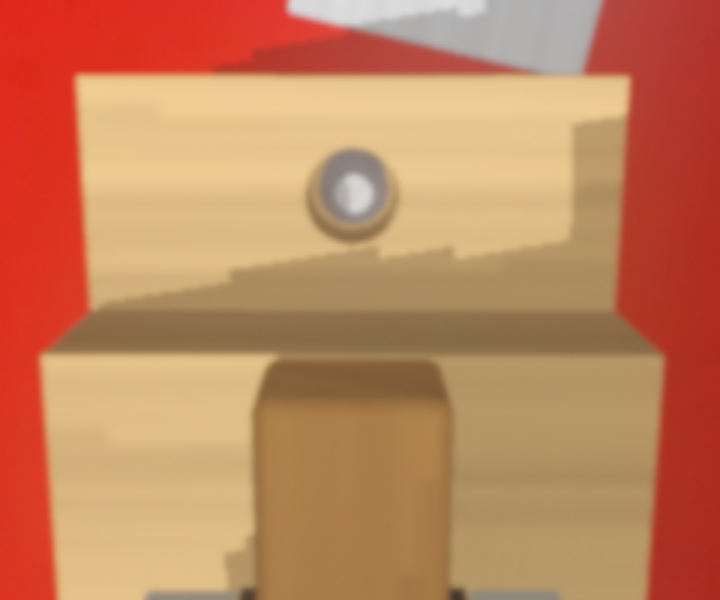

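View pics/sd13.png

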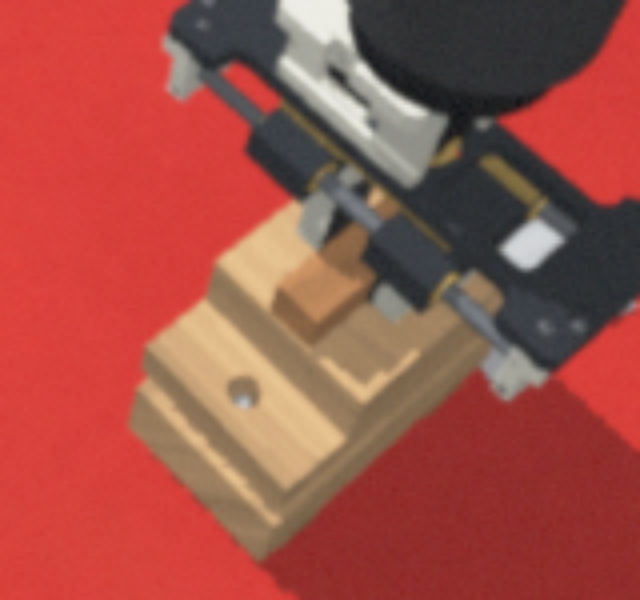

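Both dowels are in their holes, the front one centred and the near one visible at crop (243,397), with no contact force. Continuing down.

Emit:
jog_arm:
  motion:
    - [[0,0,0.004,0,0,0,0.015],[0,0,0.008,0,0,0,0.015],[0,0,0.012,0,0,0,0.015],[0,0,0.0145,0,0,0,0.015],[0,0,0.0145,0,0,0,0.015]]

```text
t: 20.6
eef_pos: [0.5408, -0.2722, 0.1328]
ee_rot: [-3.141, -0.001, -0.034]
force: [1.1, -0.5, -3.4]
width: 0.0235
```

Emit:
jog_arm:
  motion:
    - [[0,0,0.001,0,0,0,0.015],[0,0,0.002,0,0,0,0.015],[0,0,0.003,0,0,0,0.015],[0,0,0.003,0,0,0,0.015]]

```text
t: 21.0
eef_pos: [0.541, -0.2723, 0.1324]
ee_rot: [3.142, -0.003, -0.033]
force: [-6.2, 4.1, 13.9]
width: 0.0237
```

```bash
python3 -c "
from h import *
go(.541,-.2717,.132,-1.8)
im=optics.grab_frame('wrist')
save('w14',cv2.resize(im[90:290,200:440],None,fx=3,fy=3))
im=optics.grab_frame('side');save('sd14f',im)
save('sd14',cv2.resize(im[240:390,340:500],None,fx=4,fy=4))
save('sc14',optics.grab_frame('scene'))"
```

```text
t 21.0 shift [-0.     -0.0006  0.0004] rot [ 0.   -0.15 -0.09] pos [ 0.541  -0.2723  0.1324] w 0.0237 F [-6.2  4.1 13.9]
```

View pics/sd14.png

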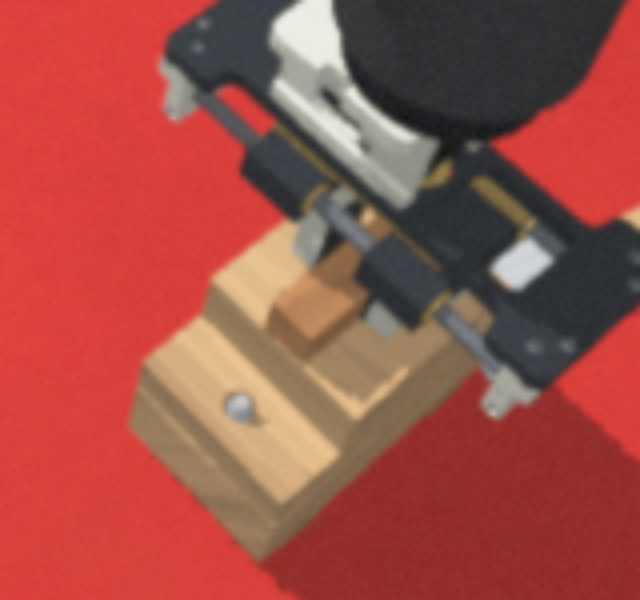

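View pics/sc14.png

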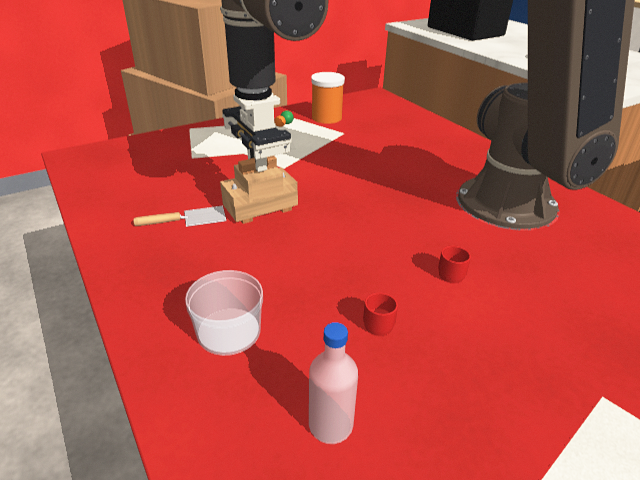

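The lid is fully home, with no gap at the parting face and the near dowel standing proud at crop (240,407). The scene shows the tub, bottle, spatula and red cups where they were. Checking that the force holds.

```bash
python3 -c "
from h import *
for i in range(6):
    optics.grab_frame('side'); s=arm.get_state(); print(round(s['t'],2),np.round(s['force'],1),np.round(s['eef_pos'],4),round(s['width'],4))
im=optics.grab_frame('scene');save('sc15',cv2.resize(im[120:230,200:320],None,fx=5,fy=5))"
```

```text
21.2 [-5.9  5.  13.8] [ 0.541  -0.2723  0.1324] 0.0234
21.25 [-5.4  5.6 14.2] [ 0.541  -0.2723  0.1323] 0.0233
21.3 [-5.3  4.3 13.4] [ 0.541  -0.2723  0.1323] 0.0234
21.35 [-6.3  3.8 14. ] [ 0.541  -0.2723  0.1324] 0.0237
21.4 [-5.2  4.  14. ] [ 0.541  -0.2723  0.1323] 0.024
21.45 [-5.8  4.5 13.6] [ 0.541  -0.2723  0.1323] 0.0239
```

View pics/sc15.png

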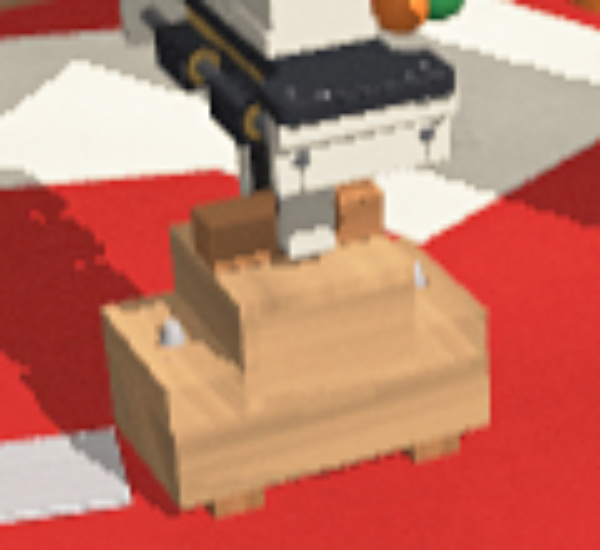

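View pics/w14.png

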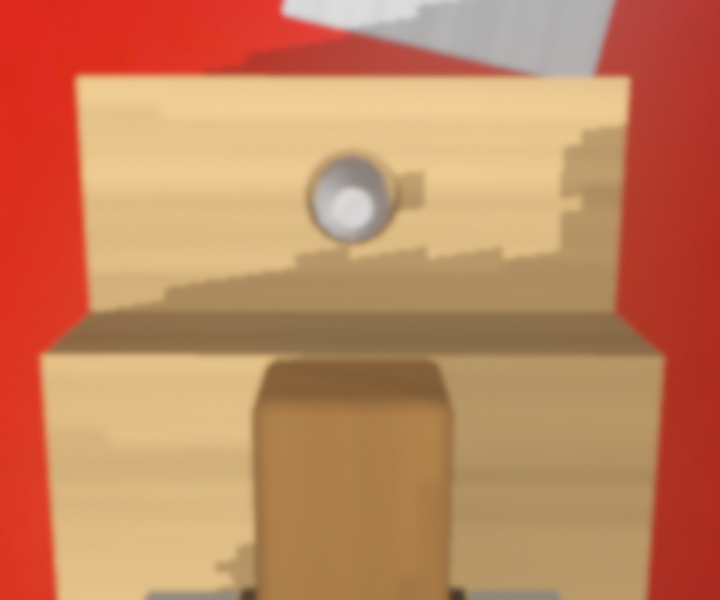

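The halves meet with no gap, both dowels stand proud of the wings, and the force is steady at about 14 N. Handing in.

```bash
python3 -c "
from h import *
print(arm.job_done())"
```

```text
the job is handed in; nothing more can be done
None
```

The case is packed and shut, and the arm is still gripping the top half's rib and pressing down, ready for your strap. I handed it in at about 21.5 s of the 72 s.

- **Cups:** the larger cup went into the socket first, then the smaller one inside it. Each met the floor with about 14–17 N of push-back, and the wrist picture showed both nested and upright.
- **Top half:** it went down on both dowels without catching. The tool stopped at 0.1324 m, where it should be when the half is fully home. The pictures show no gap at the join and both dowels standing above the wings.
- **Push and grip:** the downward push read a steady 13.4–14.2 N, about 17 N on the join with the top half's own weight. The grip is set to 50 N.
- **Other things:** the bottle, tub, spatula and both red cups looked undisturbed in the last scene picture.

Two checks were not clean. A sideways force of about 7 N remains on the tool, but it was not moving anything. The wrist camera also read about 1.6 mm off sideways, which I corrected using the top half's hole and the other two cameras.

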